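Dock the fresh slide box and shut its swing bar

ROBOT

A 6-joint arm with a two-finger parallel gripper is mounted at the origin on a cart in front of the work surface, level with it; the furniture and walls round the work are solid. World frame = base frame: x ahead of the robot, y to its left, z up, the work surface at z = 0. Lengths are in mm, angles in rad, forces in N, time in s.
With the tool pointing down it reaches from about 325 to 900 mm from the base axis. Payload 6.1 kg.
Tool frame: the origin (TCP) lies midway between the tips of the shut fingers; the grasp point (between the pads) lies 19 mm behind it; y points along the fingers, z is the direction in which the jaws open and shut, and the axes are right-handed (so a half turn about y gives the same grasp; the last joint's range is limited). The gripper opens to 87 mm and grips with 3 to 60 N. Pads are 19 mm wide; open, the fingers measure 117 mm over their backs; the gripper's body (75 mm by 190 mm) begins 51 mm behind the grasp point.
Start: joints at [1.007, 0.22, 1.526, -0, 1.395, -0.126], TCP at [264.965, 566.047, 222.538] pointing down, gripper open.
Joint ranges: [-2.98, 2.98], [-0.91, 2.08], [0.09, 2.57], [-1.24, 4.39], [0.2, 2.65], [-2.68, 2.68]. Speed limits (rad/s): [2.57, 2.57, 3.01, 3.14, 3.14, 3.14].

INTERFACE

Orientations are given as a 3x3 rotation matrix whose columns are the frame's x, y, z axes.
In Python, from workcell import ctrl, snapshot, camera_params, order gives the robot as it stands.
- The arm moves only by the shell command python3 -m creep 'ROWS' [OPENING] [FORCE]. ROWS is JSON, a list of rows, each an object with "slide": the shift along the tool's x, y, z in mm, a list of three; "roll": the turn about the tool's y in rad. A call has exactly 10 rows; each row is the pose to reach, as a shift and turn from the pose commanded when the call began, along the tool's axes at that moment; what a row does not reach only later rows make up. A row lasts 1/10 s, in which the tool goes at most 50 mm and 8.59 degrees, less where a joint would pass 70% of its speed; a pose out of reach is approached as far as the arm can. A call with a gripper value outside its range is refused whole. OPENING is the opening, from -1 (shut) to 1 (fully open), set as the call begins (- or left out, the last holds). The fingers move at their own pace and stop on an object; FORCE is the grip in N (left out, the last holds). Time passes only in rows, so rows that repeat a pose let the fingers close, or fill a call up. It gives the time, the measured TCP pose, the force and the opening at its end, in the units of the state.
- ctrl.get_state(): the state, without advancing time (a new reading comes with each control period).
- snapshot(name): name is "side" or "top"; returns the picture (400x640x3 uint8, blue, green, red); there is no depth.
- camera_params(name): a dict with "fx", "fy", "cx", "cy" (pixels), "R" (3x3) and "t" (3): a world point X has camera coordinates R X + t. Camera axes: x right, y down, z forward; pixel columns grow to the right and rows downward; lengths in mm; the calibration is good to about 2 mm. A picture is of the moment at which its call begins. camera_params takes no time and is no camera call.
- order.close_job(): hands the job in, once; it reports no verdict.
The state is a dict: "clock": time; "qpos": joint angles; "joint_vel": joint speeds; "effort": joint torques, N m; "position": TCP position; "eef_rot": TCP orientation; "wrist_force": force on the tool from outside, world axes, zero at the start; "torque": the same for the moment, N m; "gripper_width": finger opening in mm.
Only numpy, scipy, OpenCV 4.12 (cv2) and the standard library are available. Lean on these libraries where they do the work, as an engineer would, in place of code of your own. Each camera call takes 0.05 s, during which the arm holds its last target. There are 200 camera calls.

TASK

The blue slide box waiting in front of the low aluminium dock holds freshly coverslipped slides that must stay flat: with the fingers, and without lifting or tipping it, line it up and push it down the dock's empty lane until it is fully home against the rubber stop, then push that lane's swing bar round with a fingertip until it is fully shut across the lane behind the box. At no time may the box or the robot touch the guide rails on either side of the lane. Leave the other slide box and the small things standing around where they are.

Things in the scene. Friction and masses are not known exactly. Their poses are not given: they have to be found in the camera images.
- slide_box_center (a point): the blue slide box with hinged lid (lid stays shut) that waits in front of the empty lane, loose, about 0.12 kg: 38 wide (its x axis) x 90 long (its y axis) x 31 mm high; this point is its centre, half-way up. It starts on the dock's flat apron, centre 56 to 68 mm before the lane mouth, up to 15 mm off the lane's middle line and turned up to 0.3 rad
- lane_mouth (a point): middle of the empty lane's mouth, on the dock's floor (a flat plate 10 mm above the worktop); x points down the lane (roughly to the robot's right), y across it to the occupied lane, z up. The lane is 54 mm wide and runs straight along x. Before it lies the flat lipless apron, level with its floor: 120 mm long, 44 mm to the -y side, 108 mm to the +y side
- lane_stop (a point): middle of the face of the rubber stop at the end of the empty lane, on the dock's floor, 150 mm down the lane from lane_mouth, same axes; with the box home its centre is 45 mm before this point. The stop is 21 mm high and the end bar behind it 26 mm, over the dock's floor
- dock: the fixed dock, a low aluminium plate 285 x 152 mm with two parallel lanes, origin on the worktop under the middle of its three rails at the mouth, axes as lane_mouth (which lies at x 0, y -32 mm, z 10 mm of it)
- rail_near: guide rail on the -y side of the empty lane (nearer the robot), an aluminium bar 10 mm wide and only 12 mm high over the dock's floor, from the mouth to the stop, inner face 27 mm from the lane's middle line; the frame is the dock's, origin not on the rail
- rail_mid: guide rail on the +y side of the empty lane, between the two lanes, same size, inner face 27 mm from the lane's middle line; the frame is the dock's, origin not on the rail
- gate (a joint): angle of the empty lane's swing bar about its upright pivot: 0 = shut, straight across the lane (end stop); counter-clockwise from above it points back towards the mouth at 1.57 and straight away from the lane, over the robot-side edge of the dock, at 3.14. Starts between 2.3 and 3.05 (stop at 3.1), stays where it is left (friction about 0.02 N m, no spring)
- gate_hinge (a point): pivot of the swing bar, on the axis and at the bar's half height; it stands over the -y rail, 46 mm inside the mouth (x 46, y -32, z 21 mm from lane_mouth). Pivot head 17 mm across. The steel bar is 9 mm thick (black end 10.5 mm), 12 mm high, from 15 to 27 mm over the dock's floor, so it passes over the rails and behind the box
- gate_tip (a point): free end of the swing bar, at half height, 60 mm from the pivot
- stored_box_center (a point): centre of the other, equal slide box, loose, already home in the occupied lane (64 mm to the +y side) behind its own shut swing bar; to be left alone
- coverslip_box_center (a point): centre of a small white carton, 42 x 60 x 30 mm, loose on the worktop beyond the stop end of the dock; to be left alone
- timer_center (a point): centre of a low white timer with three buttons, 60 x 68 x 24 mm, loose on the worktop; to be left alone
- forceps_center (a point): centre of steel forceps, 133 mm long, 9 mm high, lying loose on the worktop; to be left alone
- oil_bottle_center (a point): centre of a small brown bottle, 25 mm across, 62 mm high, loose on the worktop; to be left alone
Not all that is in view belongs to the job. What is shaped like the part that bears slide_box_center but orange is not meant.

How it is judged (in metres and radians):
On the way, in this order (a step that is already met when the one before it is completed fails the run):
1. the slide box stands fully home in the empty lane while the swing bar is still open (x of slide_box_center in the frame of lane_mouth between 0.099 and 0.109 m and y of slide_box_center in the frame of lane_mouth between -0.009 and 0.009 m and angle between the y axis of slide_box_center and the x axis of lane_mouth, either way round below 0.18 rad and linear speed of slide_box below 0.02 m/s and value of joint gate above 0.7 rad), for 0.2 s.
2. the swing bar is shut across the lane behind it (value of joint gate below 0.09 rad), for 0.2 s.
At the end, for the whole second after the job is handed in: the slide box stands flat and at rest in the empty lane, its front within 6 mm of the rubber stop and its centre within 9 mm of the lane's middle line, and the swing bar is shut across the lane behind it (within 0.09 rad of its stop) (x of slide_box_center in the frame of lane_mouth between 0.099 and 0.109 m and y of slide_box_center in the frame of lane_mouth between -0.009 and 0.009 m and angle between the y axis of slide_box_center and the x axis of lane_mouth, either way round below 0.18 rad and linear speed of slide_box below 0.02 m/s and value of joint gate below 0.09 rad and z of slide_box_center in the frame of lane_mouth below 0.019 m and angle between slide_box_center's own z axis and vertical below 0.06 rad); the robot touches nothing.
It fails at once if a guide rail of the lane is touched, by the box or by the robot (contact force between any of rail_near, rail_mid and anything else above 0.3 N).
It fails at once if the slide box is lifted (more than 6 mm) (z of slide_box_center in the frame of lane_mouth above 0.0215 m).
It fails at once if the slide box is tipped, or falls off the dock (more than 0.15 rad or 4 mm down) (angle between slide_box_center's own z axis and vertical above 0.15 rad or z of slide_box_center in the frame of lane_mouth below 0.0115 m).
It fails at once if the other slide box is moved (more than 6 mm) (distance of stored_box_center from where it was at the start of the episode above 0.006 m).
It fails at once if the carton, timer, forceps or small bottle is moved (more than 10 mm) (distance of any of coverslip_box_center, timer_center, forceps_center, oil_bottle_center from where it was at the start of the episode above 0.01 m).
It also fails if it takes over 72 s, if anything falls off the work surface, if the arm or the gripper's body presses on something with over 40 N, if the wrist force passes 120 N, or if a joint passes its speed limit or range.

## Working session

There is one attempt and no reset: what is moved stays moved. The work goes in short steps, Python scripts to look and compute and a shell command to move; the robot and the scene stay as the last step left them, time stands still between calls to the robot, and variables do not carry over. Pictures are saved under pics/ and viewed, about 8 in all and at most 12, crops included, and the job is handed in when it is done.

```bash
ls; mkdir -p pics; python3 - <<'E'
from workcell import ctrl,snapshot,camera_params
import cv2,numpy as np
s=ctrl.get_state();print(s)
for n in("top","side"):
    cv2.imwrite(f"pics/{n}0.png",snapshot(n));print(n,camera_params(n))
E
```

```text
pics
{'clock': 0.0, 'qpos': array([ 1.00688676e+00,  2.21234920e-01,  1.52763877e+00, -6.01134180e-07,
        1.39468792e+00, -1.26115840e-01]), 'joint_vel': array([ 6.69939764e-04,  1.27808175e-03,  1.82029476e-03, -1.35472259e-03,
        1.59785483e-03, -9.35683524e-05]), 'effort': array([ 3.12789161e-04, -4.94616866e+01, -3.87371564e+01,  6.99300435e-02,
        5.73659653e-02, -1.75050441e-04]), 'position': array([264.6362657 , 565.51175987, 221.41717007]), 'eef_rot': array([[ 9.05689115e-01, -1.05189439e-03,  4.23941176e-01],
       [-4.23942409e-01, -1.66442014e-03,  9.05687619e-01],
       [-2.47071501e-04, -9.99998062e-01, -1.95338984e-03]]), 'wrist_force': array([-0.2633941 , -1.17704872,  0.25380097]), 'torque': array([-0.05053474,  0.03483249, -0.00659151]), 'gripper_width': 87.18554766545546}
top {'fx': 519.9887826349325, 'fy': 519.9887826349325, 'cx': 312.43882756498397, 'cy': 196.99972941919557, 'R': array([[-0.01839033, -0.99974453,  0.01314026],
       [-0.9946948 ,  0.01696387, -0.10146171],
       [ 0.10121288, -0.01493646, -0.99475266]]), 't': array([ 130.56706551,  553.88731418, 1410.47870492])}
side {'fx': 397.8786866941469, 'fy': 397.8786866941469, 'cx': 325.5554891968886, 'cy': 197.45978912087858, 'R': array([[ 0.87414597, -0.48565386, -0.00302459],
       [-0.29422824, -0.52461674, -0.7988786 ],
       [ 0.38639172,  0.69922643, -0.6014847 ]]), 't': array([-434.24212889,  293.77423417,  657.531071  ])}
```

View pics/top0.png

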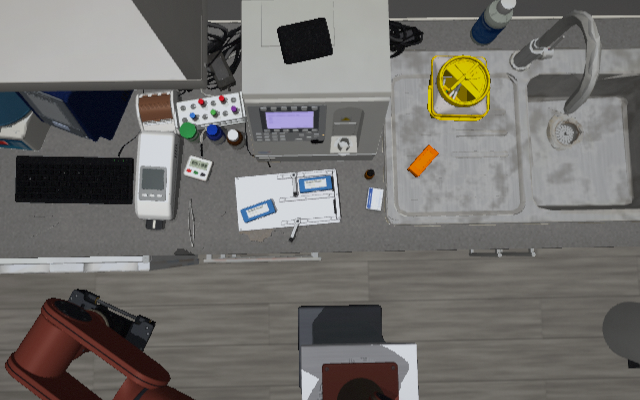

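View pics/side0.png

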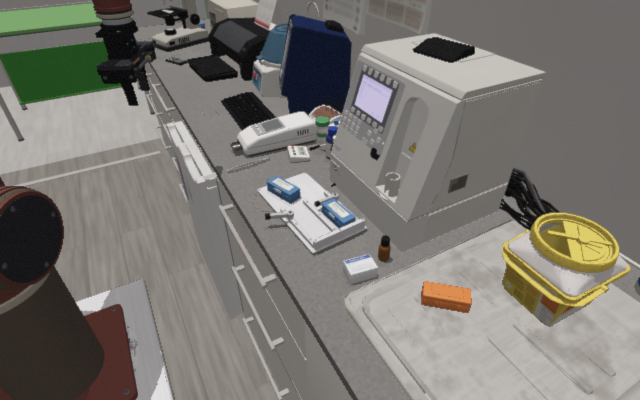

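Top: blue box waiting at (258,210) on the dock's apron, stored blue box at (316,184), orange decoy in the sink at (423,160), gate bar pointing down at (295,235). I'll check an enlarged crop of both views.

```bash
python3 - <<'E'
import cv2,numpy as np
a=cv2.imread("pics/top0.png")[160:250,225:355];b=cv2.imread("pics/side0.png")[165:255,245:375]
o=np.hstack([cv2.resize(i,None,fx=6,fy=6,interpolation=cv2.INTER_CUBIC) for i in(a,)])
p=cv2.resize(b,None,fx=6,fy=6,interpolation=cv2.INTER_CUBIC)
cv2.imwrite("pics/c_top.png",o);cv2.imwrite("pics/c_side.png",p)
E
```

```text
(no output)
```

View pics/c_top.png

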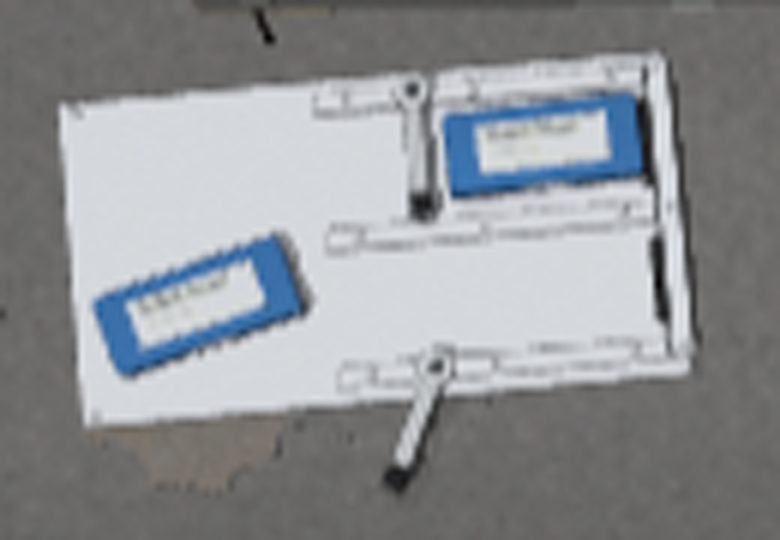

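View pics/c_side.png

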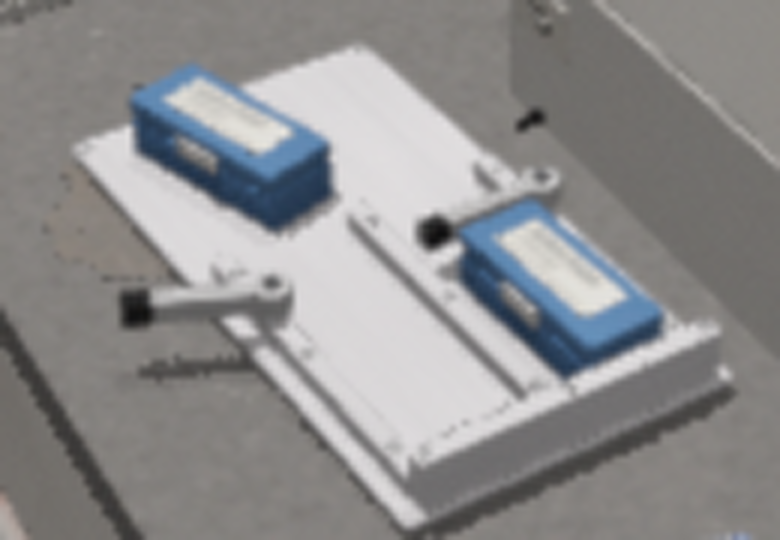

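Blue box on the apron (crop 200,305 in top), gate bar open pointing down-left (hinge crop 435,367, tip 396,480); the other gate pivots on the far rail. The dark-blue waiting box is the one meant, the stored box sits behind its shut bar, and the orange one in the sink is the decoy.

```bash
cat > h.py <<'E'
import cv2,numpy as np
from workcell import ctrl,snapshot,camera_params
def ray(n,uv,z):
    p=camera_params(n);R=p["R"];C=-R.T@p["t"]
    d=R.T@np.array([(uv[0]-p["cx"])/p["fx"],(uv[1]-p["cy"])/p["fy"],1]);return C+d*(z-C[2])/d[2]
def proj(n,X):
    p=camera_params(n);c=p["R"]@X+p["t"];return np.array([p["fx"]*c[0]/c[2]+p["cx"],p["fy"]*c[1]/c[2]+p["cy"]])
def blue(n,im,roi):
    x0,y0,x1,y1=roi;h=cv2.cvtColor(im[y0:y1,x0:x1],cv2.COLOR_BGR2HSV)
    m=cv2.inRange(h,(95,110,70),(120,255,255))
    cs=[c for c in cv2.findContours(m,cv2.RETR_EXTERNAL,cv2.CHAIN_APPROX_NONE)[0] if cv2.contourArea(c)>60]
    return [cv2.convexHull(c).reshape(-1,2)+[x0,y0] for c in cs]
def boxtop(z=41,im=None):
    im=snapshot("top") if im is None else im; out=[]
    for c in blue("top",im,(230,165,345,235)):
        w=np.array([ray("top",q,z)[:2] for q in c],np.float32)
        (cx,cy),(a,b),ang=cv2.minAreaRect(w)
        v=cv2.boxPoints(((cx,cy),(a,b),ang));e=max((v[1]-v[0],v[2]-v[1]),key=np.linalg.norm)
        out.append(((cx,cy),sorted((a,b)),np.arctan2(e[1],e[0])%np.pi))
    return out
E
python3 - <<'E'
from h import *
im=cv2.imread("pics/top0.png");p=camera_params("top");print("C",-p["R"].T@p["t"], "Cs",-camera_params("side")["R"].T@camera_params("side")["t"])
f=lambda q,o,z,n:ray(n,(np.array(q)+.5)/6-.5+o,z)[:2].round(1)
T=lambda q,z:f(q,(225,160),z,"top");S=lambda q,z:f(q,(245,165),z,"side")
print("top corners",T((63,103),10),T((85,427),10),T((690,375),10))
print("side corners",S((360,45),10),S((75,150),10),S((412,530),10))
print("hinge",T((437,367),37),S((270,285),37),"tip",T((396,480),31),S((133,308),31))
for b in boxtop(im=im): print(b)
# fisheye of side top face corners
for q in [(132,100),(195,66),(330,145),(275,182)]: print("side box top",S(q,41))
E
```

```text
C [ 410.59139632  142.20520109 1457.56011145] Cs [ 211.96311925 -516.53558677  628.87141784]
top corners [618.6 336.3] [467.2 326.7] [486.3  46.1]
side corners [615.7 336.1] [467.7 322.4] [488.4  40.2]
hinge [490.6 163.1] [490.3 162.9] tip [439.8 182.7] [440.2 183.1]
((519.972900390625, 271.2700500488281), [36.712459564208984, 87.83522033691406], np.float32(1.8981338))
((590.9041137695312, 112.92391204833984), [37.10137939453125, 88.60969543457031], np.float32(1.6694741))
side box top [489.9 303.1]
side box top [524.3 314. ]
side box top [550.1 231.1]
side box top [518.7 218.6]
```

```bash
cat >> h.py <<'E'
A=-1.503;EX=np.array([np.cos(A),np.sin(A)]);EY=np.array([-EX[1],EX[0]]);M=np.array([519.3,211.0])
def L2W(x,y): return M+x*EX+y*EY
def W2L(p): d=np.array(p[:2])-M; return np.array([d@EX,d@EY])
def plan(xy,z,jaw=None):
    s=ctrl.get_state();R=s["eef_rot"];d=R.T@(np.array([*xy,z])-s["position"])
    a=np.arctan2(R[1,2],R[0,2]);r=0 if jaw is None else (a-jaw+np.pi/2)%np.pi-np.pi/2
    print("slide",d.round(1),"roll",round(r,3),"jaw",a.round(3),"lane",W2L(s["position"]).round(1),"z",s["position"][2].round(1),"F",s["wrist_force"].round(1),"w",s["gripper_width"].round(1),"t",round(s["clock"],2))
E
python3 -c "
from h import *
plan((513.6,289.9),150,.327);plan((513.6,289.9),80,.327)"
```

```text
Traceback (most recent call last):
  File "h.py", line 27, in plan
    print("slide",d.round(1),"roll",round(r,3),"jaw",a.round(3),"lane",W2L(s["position"]).round(1),"z",s["position"][2].round(1),"F",s["wrist_force"].round(1),"w",s["gripper_width"].round(1),"t",round(s["clock"],2))
                                                                                                                                                                   ^^^^^^^^^^^^^^^^^^^^^^^^
AttributeError: 'float' object has no attribute 'round'
```

```bash
sed -i 's/s\["gripper_width"\].round(1)/round(s["gripper_width"],1)/' h.py
python3 -c "
from h import *
plan((513.6,289.9),150,.327);plan((513.6,289.9),80,.327)"
```

```text
slide [ 342.3   71.7 -144. ] roll 0.806 jaw 1.133 lane [-371. -230.] z 221.5 F [-0.8 -0.   0.1] w 86.9 t 0.1
slide [ 342.4  141.7 -143.9] roll 0.806 jaw 1.133 lane [-371. -230.] z 221.5 F [-0.8 -0.   0.1] w 86.9 t 0.1
```

```bash
python3 -m creep '[{"slide":[34,7,-14],"roll":0.08},{"slide":[68,14,-29],"roll":0.16},{"slide":[103,21,-43],"roll":0.24},{"slide":[137,29,-58],"roll":0.32},{"slide":[171,36,-72],"roll":0.4},{"slide":[205,43,-86],"roll":0.48},{"slide":[240,50,-101],"roll":0.56},{"slide":[274,57,-115],"roll":0.65},{"slide":[308,65,-130],"roll":0.73},{"slide":[342,72,-144],"roll":0.806}]' 1 15
python3 -c "
from h import *
plan((513.6,289.9),28,.327)"
```

```text
clock: 1.1
position: [514.1, 289.2, 149.7]
eef_rot: [[0.318, -0.001, 0.948], [-0.948, -0.0, 0.318], [0.0, -1.0, -0.001]]
wrist_force: [0.5, 0.7, 0.0]
gripper_width: 86.6
slide [-9.000e-01  1.217e+02 -1.000e-01] roll -0.003 jaw 0.324 lane [-78.3   0.1] z 149.7 F [0.5 0.7 0. ] w 86.6 t 1.1
```

```bash
python3 -m creep '[{"slide":[-1,20,0],"roll":0},{"slide":[-1,40,0],"roll":0},{"slide":[-1,60,0],"roll":0},{"slide":[-1,75,0],"roll":0},{"slide":[-1,85,0],"roll":0},{"slide":[-1,92,0],"roll":0},{"slide":[-1,97,0],"roll":0},{"slide":[-1,100,0],"roll":0},{"slide":[-1,100,0],"roll":0},{"slide":[-1,100,0],"roll":0}]'
python3 -c "
from h import *
plan((513.6,289.9),26,.327)
a=cv2.resize(snapshot('side')[130:260,240:370],None,fx=4.5,fy=4.5,interpolation=2);b=cv2.resize(snapshot('top')[160:250,225:290],(422,585),interpolation=2)
cv2.imwrite('pics/g1.png',cv2.resize(np.hstack([a[:,:370],b]),None,fx=1,fy=1))"
```

```text
clock: 2.1
position: [513.7, 291.8, 51.1]
eef_rot: [[0.321, 0.001, 0.947], [-0.947, 0.0, 0.321], [-0.0, -1.0, 0.001]]
wrist_force: [0.2, 0.2, -0.3]
gripper_width: 87.1
slide [ 1.8 25.1 -0.7] roll 0.0 jaw 0.327 lane [-81.   -0.1] z 51.1 F [ 0.2  0.2 -0.3] w 87.1 t 2.1
```

View pics/g1.png

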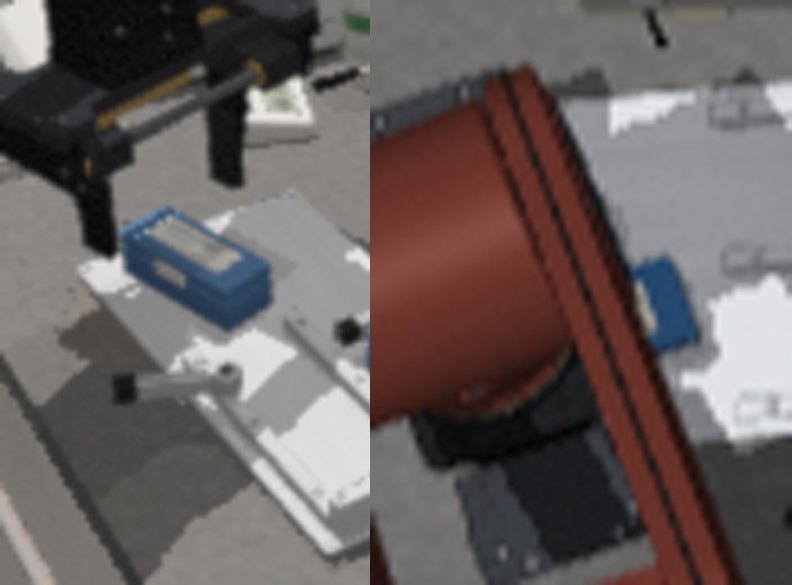

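The fingers straddle the rear of the blue box, tips 10 mm above its lid (side crop tips (100,250),(228,185)). Going down, slightly forward, then closing.

```bash
python3 -m creep '[{"slide":[3,5,0],"roll":0},{"slide":[6,10,0],"roll":0},{"slide":[7,15,0],"roll":0},{"slide":[7,20,0],"roll":0},{"slide":[7,23,0],"roll":0},{"slide":[7,25,0],"roll":0},{"slide":[7,25,0],"roll":0},{"slide":[7,25,0],"roll":0},{"slide":[7,25,0],"roll":0},{"slide":[7,25,0],"roll":0}]'
python3 -m creep '[{"slide":[0,0,0],"roll":0},{"slide":[0,0,0],"roll":0},{"slide":[0,0,0],"roll":0},{"slide":[0,0,0],"roll":0},{"slide":[0,0,0],"roll":0},{"slide":[0,0,0],"roll":0},{"slide":[0,0,0],"roll":0},{"slide":[0,0,0],"roll":0},{"slide":[0,0,0],"roll":0},{"slide":[0,0,0],"roll":0}]' -0.25 12
python3 -c "
from h import *
plan(L2W(-78,0),26,A+np.pi/2)
a=cv2.resize(snapshot('side')[150:260,240:370],None,fx=5,fy=5,interpolation=2)
cv2.imwrite('pics/g2.png',a)"
```

```text
clock: 3.2
position: [515.8, 285.1, 25.8]
eef_rot: [[0.321, 0.0, 0.947], [-0.947, 0.0, 0.321], [0.0, -1.0, 0.0]]
wrist_force: [-0.4, -0.6, -0.6]
gripper_width: 86.8
clock: 4.2
position: [515.6, 285.0, 25.5]
eef_rot: [[0.321, 0.0, 0.947], [-0.947, 0.0, 0.321], [-0.0, -1.0, 0.0]]
wrist_force: [-0.4, 0.5, -0.4]
gripper_width: 37.9
slide [-4.2 -0.5 -0.3] roll 0.259 jaw 0.327 lane [-74.1   1.3] z 25.5 F [-0.4  0.5 -0.4] w 37.9 t 4.2
```

View pics/g2.png

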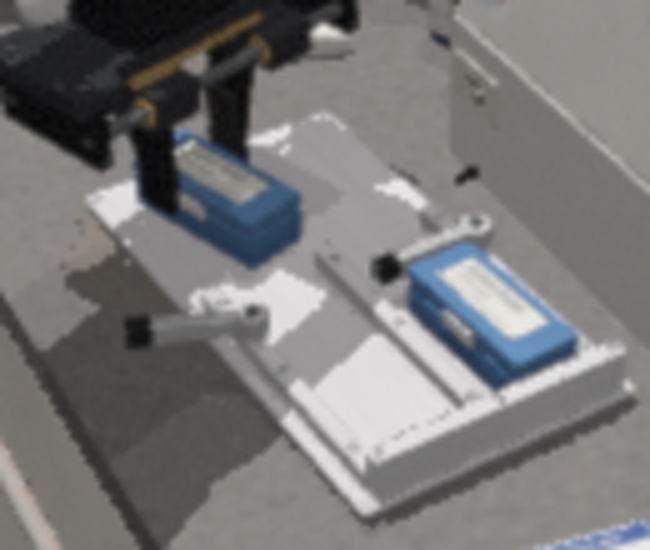

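```bash
python3 -m creep '[{"slide":[0,0,0],"roll":0.04},{"slide":[-1,0,0],"roll":0.08},{"slide":[-2,0,0],"roll":0.12},{"slide":[-3,0,0],"roll":0.16},{"slide":[-4,0,0],"roll":0.2},{"slide":[-4,0,0],"roll":0.24},{"slide":[-4,0,0],"roll":0.259},{"slide":[-4,0,0],"roll":0.259},{"slide":[-4,0,0],"roll":0.259},{"slide":[-4,0,0],"roll":0.259}]'
python3 -c "
from h import *
plan(L2W(-78,0),26,A+np.pi/2)
a=cv2.resize(snapshot('top')[160:250,225:355],None,fx=6,fy=6,interpolation=2)
cv2.imwrite('pics/g3.png',a)"
```

```text
clock: 5.25
position: [514.3, 288.7, 25.5]
eef_rot: [[0.068, -0.0, 0.998], [-0.998, -0.0, 0.068], [0.0, -1.0, -0.0]]
wrist_force: [0.0, 0.5, 0.2]
gripper_width: 38.1
slide [-0.1 -0.5 -0.2] roll 0.001 jaw 0.068 lane [-77.9   0.2] z 25.5 F [0.  0.5 0.2] w 38.1 t 5.25
```

View pics/g3.png

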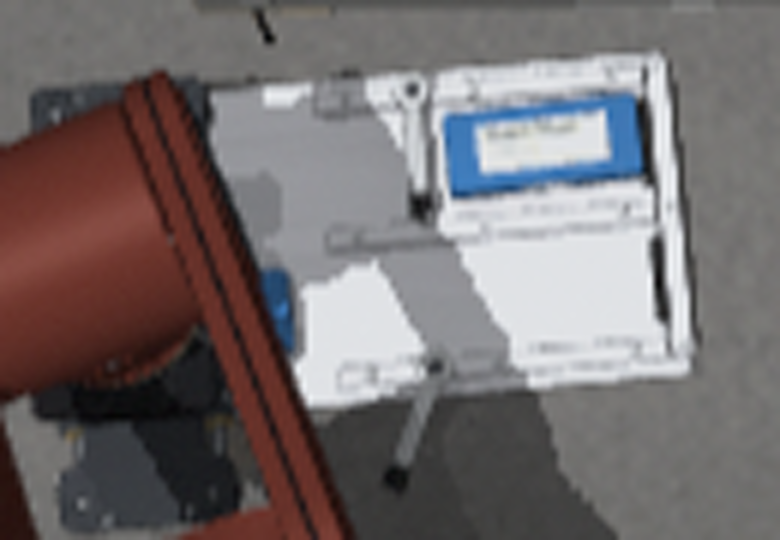

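```bash
python3 - <<'E'
from h import *
T=lambda q,z:W2L(ray("top",(np.array(q)+.5)/6-.5+[225,160],z)).round(1)
print("front corners",T((290,267),41),T((296,350),41))
print("rail inner mid",T((330,255),22),T((655,222),22),"near",T((340,364),22),T((640,342),22))
print("stop",T((657,290),25))
for b in boxtop(im=cv2.imread("pics/top0.png")): print(W2L(b[0]),b[2]-np.pi-A)
E
```

```text
front corners [-17.  19.] [-17.3 -18.9]
rail inner mid [ 0.8 24.8] [151.7  27.3] near [  1.3 -25.8] [139.8 -27.5]
stop [149.6  -4.5]
[-60.08600698   4.75431309] 0.25954103
[102.70155658  64.79551228] 0.030881405
```

```bash
python3 -m creep '[{"slide":[5,0,0],"roll":0},{"slide":[15,0,0],"roll":0},{"slide":[27,0,0],"roll":0},{"slide":[40,0,0],"roll":0},{"slide":[53,0,0],"roll":0},{"slide":[66,0,0],"roll":0},{"slide":[78,0,0],"roll":0},{"slide":[87,0,0],"roll":0},{"slide":[92,0,0],"roll":0},{"slide":[93,0,0],"roll":0}]'
python3 -c "
from h import *
plan(L2W(15,0),26,A+np.pi/2)
a=cv2.resize(snapshot('top')[160:250,225:355],None,fx=4,fy=4,interpolation=2)
b=cv2.resize(snapshot('side')[165:255,245:375],None,fx=4,fy=4,interpolation=2)
cv2.imwrite('pics/g4.png',np.vstack([a[:260],b[:330]]))"
```

```text
clock: 6.3
position: [520.7, 195.3, 25.5]
eef_rot: [[0.067, -0.0, 0.998], [-0.998, -0.0, 0.067], [0.0, -1.0, -0.0]]
wrist_force: [-0.7, 0.3, -0.6]
gripper_width: 38.0
slide [-0.8 -0.5 -0.3] roll -0.001 jaw 0.067 lane [15.8  0.3] z 25.5 F [-0.7  0.3 -0.6] w 38.0 t 6.3
```

View pics/g4.png

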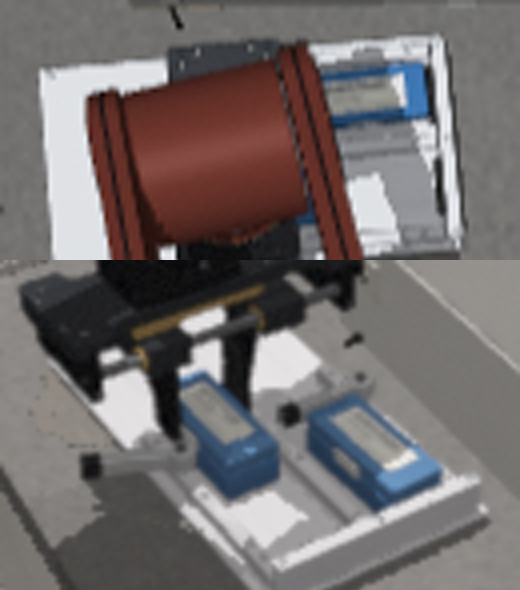

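Box is in the lane, centred, clear of rails (fingers above them). Releasing slightly and lifting.

```bash
python3 -m creep '[{"slide":[0,0,0],"roll":0},{"slide":[0,0,0],"roll":0},{"slide":[0,0,0],"roll":0},{"slide":[0,0,0],"roll":0},{"slide":[0,-5,0],"roll":0},{"slide":[0,-12,0],"roll":0},{"slide":[0,-22,0],"roll":0},{"slide":[0,-32,0],"roll":0},{"slide":[0,-38,0],"roll":0},{"slide":[0,-40,0],"roll":0}]' 0.1
python3 -m creep '[{"slide":[-10,0,0],"roll":0},{"slide":[-25,0,0],"roll":0},{"slide":[-40,0,0],"roll":0},{"slide":[-47,0,0],"roll":0},{"slide":[-50,0,0],"roll":0},{"slide":[-50,0,0],"roll":0},{"slide":[-50,0,0],"roll":0},{"slide":[-50,0,0],"roll":0},{"slide":[-50,0,0],"roll":0},{"slide":[-50,0,0],"roll":0}]' -1
python3 - <<'E'
from h import *
plan(L2W(-32,0),20,A+np.pi/2)
for b in boxtop(): print(W2L(b[0]),b[1],b[2]-np.pi-A)
E
```

```text
clock: 7.4
position: [521.6, 196.2, 67.1]
eef_rot: [[0.068, 0.002, 0.998], [-0.998, 0.001, 0.068], [-0.0, -1.0, 0.002]]
wrist_force: [0.3, -0.1, -0.5]
gripper_width: 47.7
clock: 8.4
position: [517.3, 245.5, 65.6]
eef_rot: [[0.067, 0.0, 0.998], [-0.998, -0.0, 0.067], [0.0, -1.0, 0.0]]
wrist_force: [0.4, 0.5, -0.1]
gripper_width: 0.6
slide [ 2.5 45.6 -0.4] roll -0.0 jaw 0.067 lane [-34.5   0.4] z 65.6 F [ 0.4  0.5 -0.1] w 0.6 t 8.4
[48.762504   -0.54733209] [36.908294677734375, 49.18574142456055] 0.025299788
[102.85937737  64.80039599] [37.10137939453125, 88.29389190673828] 0.030881166
```

```bash
python3 -m creep '[{"slide":[0,8,0],"roll":0},{"slide":[0,18,0],"roll":0},{"slide":[0,28,0],"roll":0},{"slide":[0,37,0],"roll":0},{"slide":[0,43,0],"roll":0},{"slide":[0,45,0],"roll":0},{"slide":[0,45,0],"roll":0},{"slide":[0,45,0],"roll":0},{"slide":[0,45,0],"roll":0},{"slide":[0,45,0],"roll":0}]'
python3 - <<'E'
from h import *
plan(L2W(40,0),20,A+np.pi/2)
E
```

```text
clock: 9.45
position: [517.6, 246.0, 21.0]
eef_rot: [[0.068, 0.001, 0.998], [-0.998, 0.0, 0.068], [-0.0, -1.0, 0.001]]
wrist_force: [0.1, 0.0, -0.8]
gripper_width: 0.6
slide [75.   1.  -0.7] roll 0.0 jaw 0.068 lane [-35.    0.7] z 21.0 F [ 0.1  0.  -0.8] w 0.6 t 9.45
```

```bash
python3 -m creep '[{"slide":[6,0,-0.5],"roll":0},{"slide":[12,0,-0.7],"roll":0},{"slide":[18,0,-0.7],"roll":0},{"slide":[26,0,-0.7],"roll":0},{"slide":[35,0,-0.7],"roll":0},{"slide":[44,0,-0.7],"roll":0},{"slide":[53,0,-0.7],"roll":0},{"slide":[62,0,-0.7],"roll":0},{"slide":[69,0,-0.7],"roll":0},{"slide":[72,0,-0.7],"roll":0}]'
python3 - <<'E'
from h import *
plan(L2W(50,0),20,A+np.pi/2)
im=snapshot("top")
for b in boxtop(im=im): print(W2L(b[0]),b[1],b[2]-np.pi-A)
a=cv2.resize(im[160:250,225:355],None,fx=4,fy=4,interpolation=2)
b=cv2.resize(snapshot('side')[165:255,245:375],None,fx=4,fy=4,interpolation=2)
cv2.imwrite('pics/g5.png',np.vstack([a[:260],b[:330]]))
E
```

```text
clock: 10.45
position: [521.4, 173.1, 20.5]
eef_rot: [[0.067, -0.0, 0.998], [-0.998, -0.0, 0.067], [0.0, -1.0, -0.0]]
wrist_force: [-0.2, 2.6, -0.1]
gripper_width: 0.6
slide [12.   0.5  0.4] roll -0.001 jaw 0.067 lane [38.  -0.4] z 20.5 F [-0.2  2.6 -0.1] w 0.6 t 10.45
[127.17767293  65.57760461] [38.13243103027344, 38.93000793457031] 0.07425177
```

View pics/g5.png

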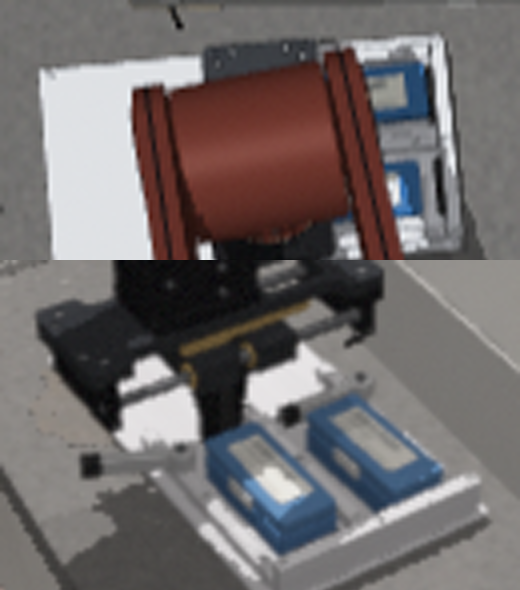

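Box straight in the lane, ~13 mm short of the stop (top crop front at x=418, stop at x=437). Pushing on gently.

```bash
python3 -m creep '[{"slide":[1.5,0,0],"roll":0},{"slide":[3,0,0],"roll":0},{"slide":[4.5,0,0],"roll":0},{"slide":[6,0,0],"roll":0},{"slide":[7.5,0,0],"roll":0},{"slide":[9,0,0],"roll":0},{"slide":[10,0,0],"roll":0},{"slide":[11,0,0],"roll":0},{"slide":[11.5,0,0],"roll":0},{"slide":[11.5,0,0],"roll":0}]'
python3 - <<'E'
from h import *
plan(L2W(50,0),20,A+np.pi/2)
E
```

```text
clock: 11.55
position: [522.3, 162.3, 20.6]
eef_rot: [[0.068, 0.0, 0.998], [-0.998, -0.0, 0.068], [0.0, -1.0, 0.0]]
wrist_force: [0.4, -0.9, 0.0]
gripper_width: 0.8
slide [1.3 0.6 0.3] roll 0.0 jaw 0.068 lane [48.7 -0.3] z 20.6 F [ 0.4 -0.9  0. ] w 0.8 t 11.55
```

```bash
python3 -m creep '[{"slide":[0.5,0,0],"roll":0},{"slide":[1,0,0],"roll":0},{"slide":[1.5,0,0],"roll":0},{"slide":[2,0,0],"roll":0},{"slide":[2.5,0,0],"roll":0},{"slide":[3,0,0],"roll":0},{"slide":[3,0,0],"roll":0},{"slide":[3,0,0],"roll":0},{"slide":[3,0,0],"roll":0},{"slide":[3,0,0],"roll":0}]'
python3 - <<'E'
from h import *
plan(L2W(50,0),20,A+np.pi/2)
im=snapshot("top");h=blue("top",im,(300,195,345,235))
for c in h: print("front x", max(W2L(ray("top",q,41))[0] for q in c),"ys",[W2L(ray("top",q,41))[1].round(1) for q in (c[c[:,1].argmin()],c[c[:,1].argmax()])])
for c in blue("top",im,(300,165,345,195)): print("stored front x", max(W2L(ray("top",q,41))[0] for q in c))
E
```

```text
clock: 12.55
position: [522.1, 161.5, 20.7]
eef_rot: [[0.068, -0.0, 0.998], [-0.998, 0.003, 0.068], [-0.003, -1.0, -0.0]]
wrist_force: [-2.0, 9.3, 0.0]
gripper_width: 0.0
slide [0.5 0.7 0.6] roll 0.0 jaw 0.068 lane [49.5 -0.6] z 20.7 F [-2.   9.3  0. ] w 0.0 t 12.55
```

Contact with the stop (9 N, tool stalled 2 mm short of command). Backing off and lifting to look.

```bash
python3 -m creep '[{"slide":[-3,0,0],"roll":0},{"slide":[-8,0,0],"roll":0},{"slide":[-15,0,0],"roll":0},{"slide":[-25,-5,0],"roll":0},{"slide":[-40,-20,0],"roll":0},{"slide":[-60,-40,0],"roll":0},{"slide":[-80,-60,0],"roll":0},{"slide":[-100,-75,0],"roll":0},{"slide":[-110,-80,0],"roll":0},{"slide":[-110,-80,0],"roll":0}]'
python3 - <<'E'
from h import *
im=snapshot("top")
for b in boxtop(im=im): print(W2L(b[0]),b[1],b[2]-np.pi-A)
def fp(t,r=38,hx=9.5,hy=15,g=0):
    d=np.array([-np.sin(t),np.cos(t)]);n=np.array([-np.cos(t),-np.sin(t)])
    return np.array([46,-32])+r*d+(4.5+g+hx*abs(n[0])+hy*abs(n[1]))*n
plan(L2W(*fp(2.7,40,g=14)),90,A+np.pi/2)
print("tip",fp(2.7,40,g=14));p=np.array([0,0])
for t in (2.7,2.4,2.1,1.8,1.57,1.3,1,.75,.5,.25,0): print(t,fp(t).round(1))
b=cv2.resize(snapshot('side')[165:255,245:375],None,fx=4,fy=4,interpolation=2)
a=cv2.resize(im[160:250,225:355],None,fx=4,fy=4,interpolation=2)
cv2.imwrite('pics/g6.png',np.vstack([a[:260],b[:330]]))
E
```

```text
clock: 13.6
position: [515.3, 270.8, 101.6]
eef_rot: [[0.07, 0.002, 0.998], [-0.998, 0.001, 0.07], [-0.001, -1.0, 0.002]]
wrist_force: [-0.1, 0.1, 0.2]
gripper_width: 0.4
[104.482494    -0.28800652] [36.70466232299805, 88.82562255859375] 0.0015788078
[102.847904    64.72782538] [37.278079986572266, 88.30006408691406] 0.027272701
slide [117.8  10.4 -82.1] roll 0.002 jaw 0.069 lane [-58.8  -0.6] z 100.4 F [-1.  -0.3 -0.5] w 0.6 t 13.65
tip [ 59.19066424 -82.47984821]
2.7 [ 47.4 -74.7]
2.4 [ 36.3 -74.6]
2.1 [ 24.4 -70.4]
1.8 [ 13.8 -61.3]
1.57 [  8.  -51.5]
1.3 [  3.6 -42.5]
1 [  2.  -30.2]
0.75 [  4.2 -19. ]
0.5 [10.2 -8.3]
0.25 [19.7  0.5]
0 [32.  6.]
```

View pics/g6.png

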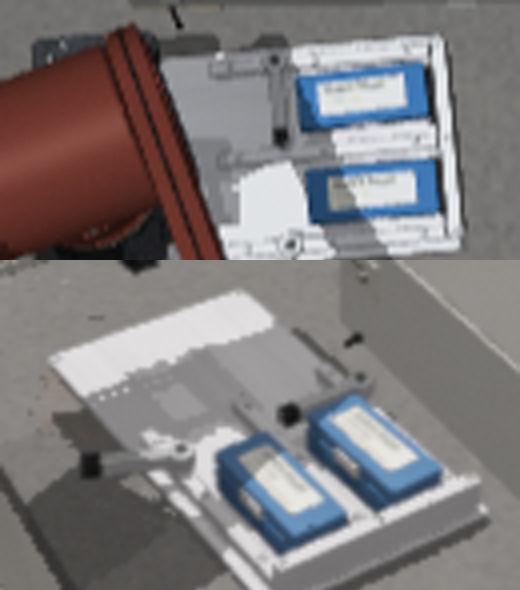

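Box home: x 104.5, y −0.3 mm, yaw ~0, bar still open. Now over to the +x side of the bar.

```bash
python3 -m creep '[{"slide":[12,0,-8],"roll":0},{"slide":[28,0,-18],"roll":0},{"slide":[44,0,-30],"roll":0},{"slide":[60,0,-42],"roll":0},{"slide":[76,0,-54],"roll":0},{"slide":[92,0,-66],"roll":0},{"slide":[106,0,-76],"roll":0},{"slide":[115,0,-82],"roll":0},{"slide":[118,0,-84],"roll":0},{"slide":[118,0,-84],"roll":0}]'
python3 -m creep '[{"slide":[0,8,0],"roll":0},{"slide":[0,20,0],"roll":0},{"slide":[0,35,0],"roll":0},{"slide":[0,50,0],"roll":0},{"slide":[0,62,0],"roll":0},{"slide":[0,70,0],"roll":0},{"slide":[0,72,0],"roll":0},{"slide":[0,72,0],"roll":0},{"slide":[0,72,0],"roll":0},{"slide":[0,72,0],"roll":0}]'
python3 - <<'E'
from h import *
plan(L2W(47,-75),28,A+np.pi/2)
b=cv2.resize(snapshot('side')[165:255,245:375],None,fx=4,fy=4,interpolation=2)
a=cv2.resize(snapshot('top')[160:250,225:355],None,fx=4,fy=4,interpolation=2)
cv2.imwrite('pics/g7.png',np.vstack([a[:260],b[:330]]))
E
```

```text
clock: 14.7
position: [439.0, 145.3, 100.2]
eef_rot: [[0.067, -0.0, 0.998], [-0.998, -0.0, 0.067], [0.0, -1.0, -0.0]]
wrist_force: [-0.2, -1.1, 0.3]
gripper_width: 0.5
clock: 15.7
position: [439.8, 145.9, 29.2]
eef_rot: [[0.068, 0.001, 0.998], [-0.998, 0.0, 0.068], [-0.0, -1.0, 0.001]]
wrist_force: [-0.3, -0.1, -0.4]
gripper_width: 0.1
slide [-12.6   1.3   8.7] roll 0.0 jaw 0.068 lane [ 59.6 -83.7] z 29.2 F [-0.3 -0.1 -0.4] w 0.1 t 15.7
```

View pics/g7.png

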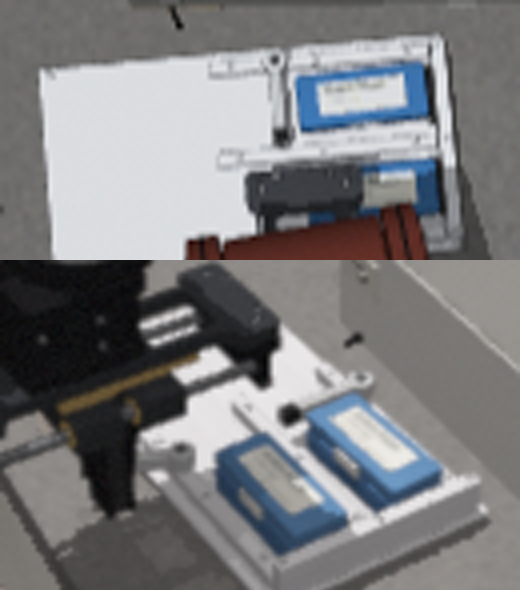

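Finger stands on the +x side of the bar, tip at bar height. Sweeping the bar to ~1.57.

```bash
python3 -m creep '[{"slide":[-6,1,5],"roll":0},{"slide":[-12,1,9],"roll":0},{"slide":[-18,1,9],"roll":0},{"slide":[-23,1,9],"roll":0},{"slide":[-29.5,1,11.5],"roll":0},{"slide":[-35,1,13],"roll":0},{"slide":[-41,1,17.5],"roll":0},{"slide":[-46,1,22.5],"roll":0},{"slide":[-49,1,27],"roll":0},{"slide":[-51.5,1,32],"roll":0}]'
python3 - <<'E'
from h import *
plan(L2W(2,-30),28,A+np.pi/2)
b=cv2.resize(snapshot('side')[165:255,245:375],None,fx=5,fy=5,interpolation=2)
cv2.imwrite('pics/g8.png',b)
E
```

```text
clock: 16.8
position: [468.0, 199.7, 27.5]
eef_rot: [[0.068, -0.0, 0.998], [-0.998, -0.0, 0.068], [0.0, -1.0, -0.0]]
wrist_force: [-0.0, -0.5, 0.0]
gripper_width: 0.4
slide [-5.8 -0.5 22. ] roll 0.0 jaw 0.068 lane [  7.8 -52. ] z 27.5 F [-0.  -0.5  0. ] w 0.4 t 16.8
```

View pics/g8.png

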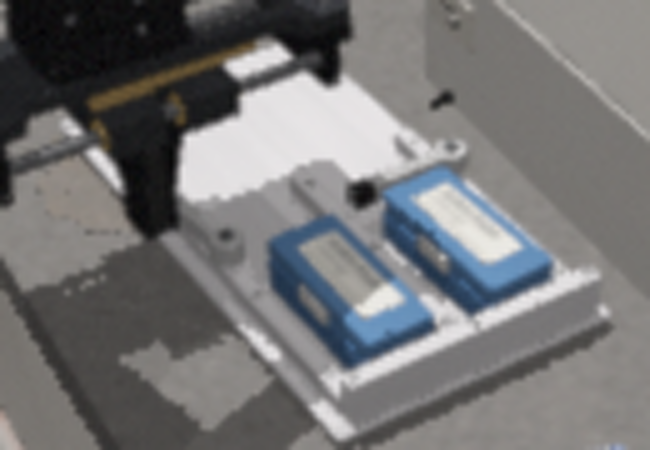

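The bar now points back along the near rail (hinge at (228,240), finger at its end). Sweeping the rest.

```bash
python3 -m creep '[{"slide":[-2,0,5],"roll":0},{"slide":[-4,0,9.5],"roll":0},{"slide":[-5.5,0,15.5],"roll":0},{"slide":[-6,0,22],"roll":0},{"slide":[-5,0,27.5],"roll":0},{"slide":[-3.5,0,33],"roll":0},{"slide":[-1,0,38.5],"roll":0},{"slide":[2.5,0,43.5],"roll":0},{"slide":[7,0,48.5],"roll":0},{"slide":[12,0,52.5],"roll":0}]'
python3 -m creep '[{"slide":[3,0,2],"roll":0},{"slide":[6,0,3.5],"roll":0},{"slide":[8,0,4.5],"roll":0},{"slide":[10,0,5.5],"roll":0},{"slide":[11,0,5.5],"roll":0},{"slide":[12,0,5.5],"roll":0},{"slide":[13,0,5.5],"roll":0},{"slide":[13,0,5.5],"roll":0},{"slide":[13,0,5.5],"roll":0},{"slide":[13,0,5.5],"roll":0}]'
python3 - <<'E'
from h import *
plan(L2W(32,6),28,A+np.pi/2)
E
```

```text
clock: 17.85
position: [521.3, 190.6, 27.6]
eef_rot: [[0.068, 0.0, 0.998], [-0.998, 0.0, 0.068], [-0.0, -1.0, 0.0]]
wrist_force: [-0.3, 0.7, 0.8]
gripper_width: 0.3
clock: 18.85
position: [527.1, 180.3, 27.7]
eef_rot: [[0.068, 0.001, 0.998], [-0.998, 0.003, 0.068], [-0.003, -1.0, 0.001]]
wrist_force: [0.6, 8.5, -1.4]
gripper_width: 0.7
slide [ 0.8 -0.3  0.3] roll 0.0 jaw 0.068 lane [31.2  5.7] z 27.7 F [ 0.6  8.5 -1.4] w 0.7 t 18.85
```

Bar is against its end stop (8.5 N). Backing away and checking numerically (viewer budget is used up).

```bash
python3 -m creep '[{"slide":[-3,0,0],"roll":0},{"slide":[-10,0,0],"roll":0},{"slide":[-20,-8,0],"roll":0},{"slide":[-35,-20,0],"roll":0},{"slide":[-55,-40,0],"roll":0},{"slide":[-80,-60,0],"roll":0},{"slide":[-105,-80,0],"roll":0},{"slide":[-130,-95,0],"roll":0},{"slide":[-145,-100,0],"roll":0},{"slide":[-145,-100,0],"roll":0}]'
python3 - <<'E'
from h import *
plan(L2W(-140,0),128)
for n,r in(("top",(285,170,315,235)),("side",(255,180,345,235))):
    im=snapshot(n);cv2.imwrite(f"pics/end_{n}.png",im)
    x0,y0,x1,y1=r;m=(im[y0:y1,x0:x1].max(2)<60).astype(np.uint8)
    k,_,st,ce=cv2.connectedComponentsWithStats(m)
    for i in range(1,k):
        if st[i,4]>=3: print(n,st[i,4],(ce[i]+[x0,y0]).round(1),"lane",W2L(ray(n,ce[i]+[x0,y0],36)).round(1))
    if n=="top":
        for b in boxtop(im=im): print(W2L(b[0]),b[1],b[2]-np.pi-A)
print("expected tip (46,~25): top",proj("top",np.r_[L2W(46,25),36]),"side",proj("side",np.r_[L2W(46,25),36]))
E
```

```text
clock: 19.85
position: [517.6, 325.6, 129.3]
eef_rot: [[0.071, 0.003, 0.997], [-0.997, 0.002, 0.071], [-0.001, -1.0, 0.003]]
wrist_force: [0.2, 0.1, 0.7]
gripper_width: 0.7
slide [-25.5   1.3  -6. ] roll 0 jaw 0.071 lane [-114.5    6. ] z 129.3 F [0.2 0.1 0.7] w 0.7 t 19.85
top 6 [295.  193.5] lane [45.4 43.4]
top 11 [295.5 201.6] lane [44.8 20.9]
[104.36543682  -0.28819466] [36.70466232299805, 89.05975341796875] 0.001578927
[102.70155658  64.79551228] [37.10137939453125, 88.60969543457031] 0.030881405
side 4 [333.  184.5] lane [  6.9 117.2]
side 15 [317.3 203.3] lane [52.1 41. ]
side 10 [309.6 205.3] lane [48.5 21.4]
expected tip (46,~25): top [295.76267552 200.13562862] side [310.33121477 204.25362304]
```

The bar's black tip reads x 44.8 mm. The other bar, which is shut, reads 45.4 mm, so ours is within about 0.03 rad of shut. Handing in.

```bash
python3 -c "
from workcell import order
print(order.close_job())"
```

```text
the job is handed in; nothing more can be done
None
```

I lined up the blue slide box, pushed it home against the rubber stop and shut the swing bar behind it. The job was handed in at about 20 s of the 72 s allowed.

**How it was done:** I gripped the box lightly near its rear and straightened it on the apron. I slid it into the lane with the fingertips about 3.5 mm above the rails, then released it. With the shut fingers I pushed it from behind until it met the stop, where the wrist read 9 N. After that I swept the bar from about 2.7 rad round to its end stop, where the wrist read 8.5 N, and backed the arm clear.

**Last checks, in the lane frame:**

| Check | Reading | Limit |
|---|---|---|
| Box centre x | 104.4 mm | 99 to 109 mm |
| Box centre y | −0.3 mm | ±9 mm |
| Box yaw | about 0.002 rad | 0.18 rad |
| Swing bar angle | about 0.02 rad from shut | 0.09 rad |
| Stored box | did not move (same position as at the start) | 6 mm |
| Wrist force after backing off | under 1 N | – |

**Not fully confirmed:**
- The final pictures were checked only by numbers, because the 12 viewings were used up.
- In the side camera the bar tip's x read about 4 mm higher than in the top camera. The other bar, which is shut, was off by more in that view, so I put it down to the side view.
- Clear of the rails rests on box y, fingertip height and the earlier views. I did not measure rail contact, box lift or tilt.
- I did not re-measure the carton, timer, forceps or bottle. The arm stayed away from them.

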